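# Hang the second board on an occupied hook

## Robot

A 7-joint arm with a two-finger parallel gripper is mounted at the origin on the work surface; the furniture and walls round the work are solid. World frame = base frame: x ahead of the robot, y to its left, z up, the work surface at z = 0. Lengths are in m, angles in rad, forces in N, time in s.
With the tool pointing down it reaches from about 0.4 to 0.875 m from the base axis. Payload 19.3 kg.
Tool frame: the origin (TCP) lies at the centre of the arm's flange, where the gripper is bolted on; the fingertips stand 173 mm ahead of it and the grasp point (between the pads) lies 155 mm ahead of it; z points along the fingers, y is the line along which they close (so a half turn about z gives the same grasp; the last joint's range is limited). The gripper opens to 85 mm and grips with 20 to 120 N. Pads are 22 mm wide; open, the fingers measure 114 mm over their backs; the gripper's body (76 mm by 85 mm) begins 54 mm behind the grasp point. The pads swing forward as they close: fully open they stand 13 mm farther back than shut.
Start: joints at [1.069, 0.521, -0.036, 1.599, 0.021, 1.021, -0.113], TCP at [0.262, -0.568, 0.405] pointing down, gripper open.
Joint ranges: [-2.91, 2.91], [-0.3, 2.13], [-1.5, 1.42], [0.17, 2.43], [-1.26, 4.41], [0.16, 1.93], [-2.52, 2.52]. Speed limits (rad/s): [1.89, 1.89, 2.39, 2.39, 3.01, 3.01, 3.01].

## Interface

Orientations are given as [roll, pitch, yaw] about the fixed x, y, z axes, in that order (R = Rz(yaw) Ry(pitch) Rx(roll)).
In Python, from workcell import bot, imaging, job gives the robot as it stands.
- The arm moves only by the tool carry_out, never from a script. Its argument "targets" is a list of rows, each a list of 3 entries, a list of its own where there are three numbers: the shift along the tool's x, y, z in units of 0.25 m (1.0 is 0.25 m), then the turn, a rotation vector about the tool's x, y, z in units of 180 degrees (1.0 is 180 degrees), then the opening, from 0 (shut) to 1 (fully open). In form: [[[tx, ty, tz], [wx, wy, wz], jaw], ...]. A call has 1 to 8 rows; each row shifts and turns the commanded pose from where the row before left it, along the tool's axes as they then stand; what a row does not reach is not made up. A row lasts 1/8 s, in which the tool goes at most 62.5 mm and 10.7 degrees, less where a joint would pass 70% of its speed; a pose out of reach is approached as far as the arm can. A call with a number of a shift or a turn outside -1 to 1 is refused whole. A call with a gripper value outside its range is refused whole. The fingers move at their own pace and stop on an object; "force" is the grip in N (left out, the last holds). Time passes only in rows, so rows that do not move let the fingers close. It gives the time, the measured TCP pose, the force and the opening at its end, in the units of the state.
- bot.observe(): the state, without advancing time (a new reading comes with each control period).
- imaging.grab_frame(name): name is "scene" or "top" or "wrist"; returns a dict with "pixels" (400x640x3 uint8, red, green, blue), "mtx" (3x3 intrinsics, pixels), "k1" (the pictures are not rectified: a ray, as slopes to the right and down, at radius r is drawn at 1 + k1 r^2 times it, then the intrinsics apply), "cam_to_world" (4x4, takes a point from camera to world coordinates); the wrist camera has in their place "mount" (4x4, takes a point from camera to tool coordinates, whose origin is the TCP and whose axes are the flange's). Camera axes: x right, y down, z forward; pixel columns grow to the right and rows downward; lengths in m; the calibration is good to about 2 mm. A picture is of the moment at which its call begins: read the wrist's pose just before it. There is no depth.
- job.job_done(): hands the job in, once; it reports no verdict.
The state is a dict: "clock": time; "qpos": joint angles; "qd": joint speeds; "joint_efforts": joint torques, N m; "position": TCP position; "tool_rot": TCP orientation; "force": force on the tool from outside, world axes, zero at the start; "moment": the same for the moment, N m; "grip_width": finger opening in m.
Only numpy, scipy, OpenCV 4.12 (cv2) and the standard library are available. Lean on these libraries where they do the work, as an engineer would, in place of code of your own. Each camera call takes 0.05 s, during which the arm holds its last target. There are 200 camera calls.

## Task

Take the wooden board out of its holder and hang it by its eye on the hook of the stand, in front of the cork trivet that already hangs there. With the board on the bar, push the trivet back along the bar until both are against the rubber buffer and you feel it yield a little: a light push of about 8 newtons, never more than 15. Leave both hanging freely and close together, without knocking the trivet off, bearing down hard on the hook or disturbing the other things on the table.

Things in the scene. Friction and masses are not known exactly. Their poses are not given: they have to be found in the camera images.
- board: Pale wooden board to be hung: 10 mm thick (its x), 110 mm wide (its y), 165 mm tall (its z), 0.18 to 0.29 kg. Origin at the middle of its lower edge, z up. Corners rounded; front and back alike. It starts upright in the holder's slot and must rise 35 mm to be clear. Pinch it at the middle of its top edge, across its thickness.
- board_eye (a point): Centre of the board's round eye, a through hole of 26 mm diameter on the board's middle line, 110 mm above its lower edge and 55 mm below its top edge; axes as the board's.
- holder: Low dark wooden slotted block, fixed, 70 x 150 mm, 38 mm tall; its slot runs along its y, is 13 mm wide, and its floor is at 8 mm. Origin at the centre of its underside.
- trivet: Brown cork plate that already hangs on the hook: 8 mm thick (its x), 100 mm wide (its y), 110 mm tall (its z), 0.12 to 0.2 kg, loose. Origin at the middle of its lower edge. It slides along the bar when pushed. Its top edge is 13 mm above the bar's axis while it hangs.
- trivet_eye (a point): Centre of the trivet's round eye, 26 mm in diameter, 88 mm above its lower edge; axes as the trivet's.
- hook_stand: Fixed stand: dark wooden foot 150 x 130 x 14 mm, post 22 x 26 mm, 196 mm tall; a round steel bar leaves the post level toward the stand's -x. Near the post a rubber buffer disc, 34 mm across, sits on a collar clamped to the bar. Nothing of it is higher than 17 mm above the bar's axis. Origin at the foot's underside, under the post.
- hook_root (a point): On the bar's axis where it leaves the post, 190 mm above the table; axes as the stand's. The bar is 8 mm thick and runs 95 mm level along -x, then rises 9 mm over its last 12 mm. A hung 26 mm eye has its centre 9 mm below the bar's axis. The buffer's front is 24 to 46 mm from the post: not measured, to be felt. It gives 1 mm per 4.5 N, bottoms at 5 mm and springs back.
- hook_tip (a point): Centre of the bar's rounded, raised tip (4 mm radius), 107 mm from the post and 9 mm above the level bar's axis; axes as the stand's.
- salt_shaker: Glass salt shaker, 44 mm wide, 90 mm tall, loose bystander; origin at its underside.
- jam_jar: Jam jar, 66 mm wide, 100 mm tall, loose bystander; origin at its underside.
- tin_tuna: Flat round tin, 86 mm wide, 40 mm tall, loose bystander; origin at its underside.
Not all that is in view belongs to the job. Of the things shaped like the board, the wooden one is meant.

How it is judged:
By the outcome, as a careful person would: the job done as asked, in the order asked, and still so for the second after the job is handed in, with the robot touching nothing.
It also fails if it takes over 53 s, if anything falls off the work surface, if the arm or the gripper's body presses on something with over 40 N, if the wrist force passes 120 N, or if a joint passes its speed limit or range.

## Working session

There is one attempt and no reset: what is moved stays moved. The work goes in short steps, Python scripts to look and compute and a tool call to move; the robot and the scene stay as the last step left them, time stands still between calls to the robot, and variables do not carry over. Pictures are saved under pics/ and viewed, on a budget of 10 in all, crops included, one or two more only if the job needs it, and the job is handed in when it is done.

Besides the shell and the picture viewer there is one more tool, called after "Emit:" as name(argument=value, ...) on one line, values as JSON. carry_out: Moves the arm, as the interface text tells. Its arguments: {"type":"object","properties":{"targets":{"type":"array"},"force":{"type":"number"}},"required":["targets"]}

```bash
mkdir -p pics; cat > h.py <<'E'
import numpy as np, cv2
from workcell import bot, imaging, job
def snap(n,tag):
    s=bot.observe(); f=imaging.grab_frame(n); cv2.imwrite(f'pics/{tag}.png',f['pixels'][:,:,::-1])
    T=np.array(f['cam_to_world']) if 'cam_to_world' in f else None
    np.savez(f'pics/{tag}.npz',mtx=f['mtx'],k1=f['k1'],T=T if T is not None else np.array(f['mount']),pos=s['position'],rot=s['tool_rot'])
    return f
E
python3 - <<'E'
from h import *
s=bot.observe(); print(s)
for n in ('scene','top'):
    f=snap(n,n+'0'); print(n,f['mtx'],f['k1'],f['cam_to_world'])
E
```

```text
{'clock': 0.0, 'qpos': array([ 1.06880046,  0.52202577, -0.03634288,  1.59997713,  0.0211686 ,
        1.02112285, -0.11279014]), 'qd': array([-9.12035225e-04, -1.38413546e-03, -1.51580769e-04, -1.40914715e-03,
       -3.66819681e-05, -2.63731423e-03, -1.08482425e-03]), 'joint_efforts': array([-1.26303254e-03, -9.27120423e+01,  1.97871521e+00, -3.69935632e+01,
        1.77259266e-02,  8.21978407e-03, -8.19937031e-05]), 'position': array([ 0.26149806, -0.56751703,  0.40412917]), 'tool_rot': array([-3.14044396e+00,  4.79768857e-05,  4.31792233e-01]), 'force': array([ 0.48611867,  0.69945536, -0.11660515]), 'moment': array([ 0.00122878,  0.0078741 , -0.00108121]), 'grip_width': 0.08551601796346857}
scene [[454.07002479   0.         323.94192478]
 [  0.         454.07002479 196.90746645]
 [  0.           0.           1.        ]] -0.106763324364881 [[-8.63571165e-01 -2.74140115e-01  4.23192676e-01 -6.25941543e-03]
 [-5.04226045e-01  4.67895956e-01 -7.25830193e-01  8.76545765e-01]
 [ 9.69030766e-04 -8.40190795e-01 -5.42290042e-01  8.17358928e-01]
 [ 0.00000000e+00  0.00000000e+00  0.00000000e+00  1.00000000e+00]]
top [[444.45256888   0.         316.72351888]
 [  0.         444.45256888 204.10373606]
 [  0.           0.           1.        ]] -0.01034078390343882 [[-0.0235069  -0.99794699  0.05957535  0.44993769]
 [-0.99971071  0.02376835  0.00368352 -0.01524113]
 [-0.00509197 -0.05947152 -0.99821702  1.28636041]
 [ 0.          0.          0.          1.        ]]
```

View pics/scene0.png

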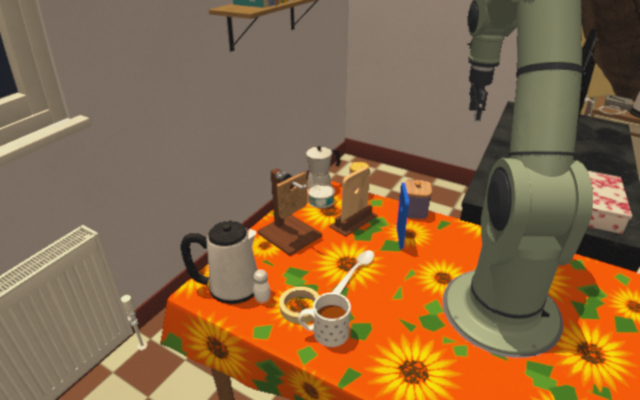

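View pics/top0.png

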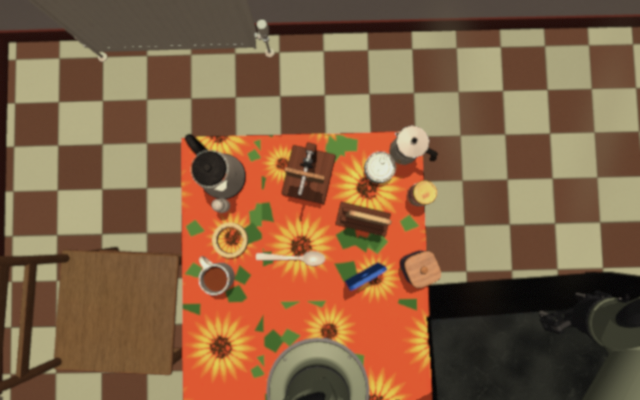

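The wooden board stands in its holder at scene (357,195) and top (366,217). The stand with the trivet is at scene (290,205) and top (307,175). Things that could be mistaken for the board: the blue board, scene (404,215) / top (366,278); the cork trivet on the hook, top (305,173); and the pink wooden block, top (421,269). The pale wooden one in the holder fits the description, so I'll check it in an enlarged crop.

```bash
python3 - <<'E'
import cv2, numpy as np
a=cv2.imread('pics/top0.png')[135:250,270:430]; b=cv2.imread('pics/scene0.png')[155:260,250:410]
a=cv2.resize(a,None,fx=5,fy=5,interpolation=cv2.INTER_CUBIC)[:,:800]; b=cv2.resize(b,None,fx=5,fy=5,interpolation=cv2.INTER_CUBIC)
cv2.imwrite('pics/ctop.png',a); cv2.imwrite('pics/cscene.png',b)
E
```

```text
(no output)
```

View pics/ctop.png

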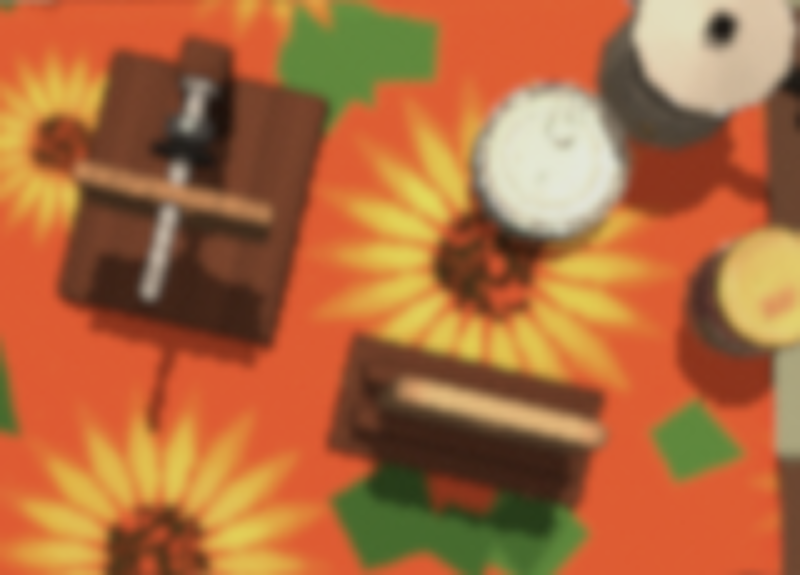

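View pics/cscene.png

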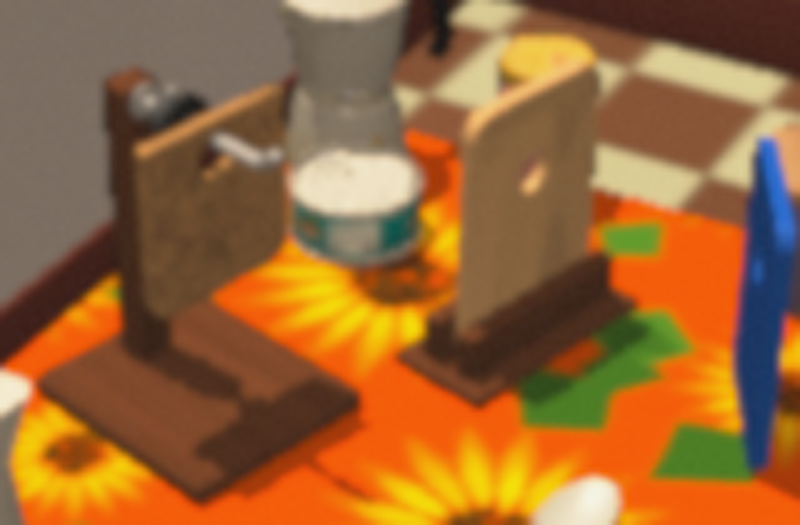

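Crops: the pale board's top edge runs top-crop (395,388)–(603,436). The trivet's top edge runs (78,172)–(272,213), the hook tip is at (150,295), the post top near (205,60), and the foot corners are (115,50), (328,100), (270,348) and (60,298). The wooden board, with its eye visible, is confirmed as the right one.

```bash
cat >> h.py <<'E'
def ray(tag,px):
    d=np.load(f'pics/{tag}.npz'); K=d['mtx'];k=float(d['k1']);T=d['T']
    if tag.startswith('w'):
        from scipy.spatial.transform import Rotation as R
        W=np.eye(4);W[:3,:3]=R.from_euler('xyz',d['rot']).as_matrix();W[:3,3]=d['pos'];T=W@T
    q=np.array([(px[0]-K[0,2])/K[0,0],(px[1]-K[1,2])/K[1,1]]);u=q.copy()
    for _ in range(20):u=q/(1+k*(u@u))
    return T[:3,3],T[:3,:3]@np.array([*u,1])
def atz(tag,px,z):
    o,v=ray(tag,px);return o+v*(z-o[2])/v[2]
def proj(tag,p):
    d=np.load(f'pics/{tag}.npz'); K=d['mtx'];k=float(d['k1']);T=d['T']
    if tag.startswith('w'):
        from scipy.spatial.transform import Rotation as R
        W=np.eye(4);W[:3,:3]=R.from_euler('xyz',d['rot']).as_matrix();W[:3,3]=d['pos'];T=W@T
    c=np.linalg.inv(T)@np.array([*p,1]);u=c[:2]/c[2];u=u*(1+k*(u@u));return K[:2,:2]@u+K[:2,2]
E
python3 - <<'E'
from h import *
C=lambda x,y:((x+.5)/5-.5+270,(y+.5)/5-.5+135)
S=lambda x,y:((x+.5)/5-.5+250,(y+.5)/5-.5+155)
def P(n,x,y,z): p=atz('top0',C(x,y),z);print(n,p.round(4));return p
a=P('board L',395,388,.173);b=P('board R',603,436,.173);print(np.linalg.norm(a-b),np.degrees(np.arctan2(*(a-b)[[1,0]])),(a+b)/2)
a=P('triv L',78,172,.203);b=P('triv R',272,213,.203);print(np.linalg.norm(a-b),np.degrees(np.arctan2(*(a-b)[[1,0]])),(a+b)/2)
t=P('tip',150,293,.199);m=P('bar at trivet',177,172,.19);print(np.degrees(np.arctan2(*(m-t)[[1,0]])))
f=[P('foot',*c,.014) for c in((115,50),(328,100),(270,348),(60,298))]
print('foot c',np.mean(f,0),[np.linalg.norm(f[i]-f[i-1]).round(4) for i in range(4)],[np.degrees(np.arctan2(*(f[i]-f[i-1])[[1,0]])).round(1) for i in range(4)])
hh=[P('holder',*c,.038) for c in((355,335),(605,390),(578,505),(330,450))]
print('hold c',np.mean(hh,0),[np.linalg.norm(hh[i]-hh[i-1]).round(4) for i in range(4)],[np.degrees(np.arctan2(*(hh[i]-hh[i-1])[[1,0]])).round(1) for i in range(4)])
P('post top',207,62,.196)
for n,x,y,z in(('s board corner L',467,130,.173),('s board topR',592,70,.173),('s tip',275,157,.199),('s triv L',138,153,.203),('s triv R',283,88,.203)):
    print(n,atz('scene0',S(x,y),z).round(4))
E
```

```text
board L [ 0.4942 -0.0905  0.173 ]
board R [ 0.4677 -0.1939  0.173 ]
0.10671988478832738 75.62127635397738 [ 0.4809125  -0.14220408  0.173     ]
triv L [0.6027 0.0641 0.203 ]
triv R [ 0.5802 -0.0306  0.203 ]
0.09735047395495837 76.61719153304573 [0.59146516 0.01673053 0.203     ]
tip [0.5426 0.0302 0.199 ]
bar at trivet [0.6034 0.0159 0.19  ]
-13.259987873654696
foot [0.6999 0.0552 0.014 ]
foot [ 0.6677 -0.0672  0.014 ]
foot [ 0.5251 -0.0303  0.014 ]
foot [0.5568 0.0897 0.014 ]
foot c [0.61238238 0.0118339  0.014     ] [np.float64(0.1472), np.float64(0.1265), np.float64(0.1473), np.float64(0.124)] [np.float64(-13.6), np.float64(-104.7), np.float64(165.5), np.float64(75.2)]
holder [ 0.5299 -0.078   0.038 ]
holder [ 0.4956 -0.2175  0.038 ]
holder [ 0.4315 -0.2003  0.038 ]
holder [ 0.4656 -0.0622  0.038 ]
hold c [ 0.48065609 -0.13950319  0.038     ] [np.float64(0.0662), np.float64(0.1437), np.float64(0.0663), np.float64(0.1422)] [np.float64(-13.8), np.float64(-103.8), np.float64(164.9), np.float64(76.1)]
post top [ 6.57e-01 -4.00e-04  1.96e-01]
s board corner L [ 0.493  -0.0846  0.173 ]
s board topR [ 0.4627 -0.1813  0.173 ]
s tip [0.5463 0.0291 0.199 ]
s triv L [0.6064 0.0672 0.203 ]
s triv R [ 0.5775 -0.0285  0.203 ]
```

The views agree within a few mm. The stand's bar and the board's thickness axis both point along about -14°, so I need a tool yaw of about 76°, which makes tool x run along the board's width and tool y along the bar. Moving to above the board.

Emit:
carry_out(targets=[[[0,0,0],[0,0,-0.0475],0.5],[[0,0,0],[0,0,-0.0475],0.5],[[0,0,0],[0,0,-0.0475],0.5],[[0,0,0],[0,0,-0.0475],0.5],[[0,0,0],[0,0,-0.0475],0.5],[[0,0,0],[0,0,-0.0475],0.5],[[0.186,0.044,0],[0,0,0],0.5],[[0.186,0.044,0],[0,0,0],0.5]], force=40)

```text
clock: 1.1
position: [0.3054, -0.4817, 0.4042]
tool_rot: [-3.141, -0.001, 1.326]
force: [0.3, 0.2, 0.2]
grip_width: 0.0425
```

Emit:
carry_out(targets=[[[0.186,0.044,0],[0,0,0],0.5],[[0.186,0.044,0],[0,0,0],0.5],[[0.186,0.044,0],[0,0,0],0.5],[[0.186,0.044,0],[0,0,0],0.5],[[0.186,0.044,0],[0,0,0],0.5],[[0.186,0.044,0],[0,0,0],0.5],[[0.1,0.02,0],[0,0,0],0.5],[[0,0,0],[0,0,0],0.5]])

```text
clock: 2.1
position: [0.4482, -0.2031, 0.4046]
tool_rot: [-3.141, -0.001, 1.33]
force: [-1.0, -0.8, -0.0]
grip_width: 0.0428
```

```bash
python3 - <<'E'
from h import *
snap('wrist','w1');s=bot.observe();print(s['position'],s['tool_rot'],s['force'],s['grip_width'],s['qpos'].round(2))
for n,p in(('boardTop',[.481,-.142,.173]),('L',[.4942,-.0905,.173]),('R',[.4677,-.1939,.173])):print(n,proj('w1',p))
E
```

```text
[ 0.44767205 -0.20446436  0.40455811] [-3.14120823e+00 -7.03980522e-06  1.32843862e+00] [-0.06666936 -0.23101032 -0.22991698] 0.04260959536890734 [ 0.62  0.33 -0.39  1.93  0.16  0.91 -0.09]
boardTop [359.94594659  99.83311456]
L [362.96473457  -2.22147401]
R [357.08643276 190.82983698]
```

View pics/w1.png

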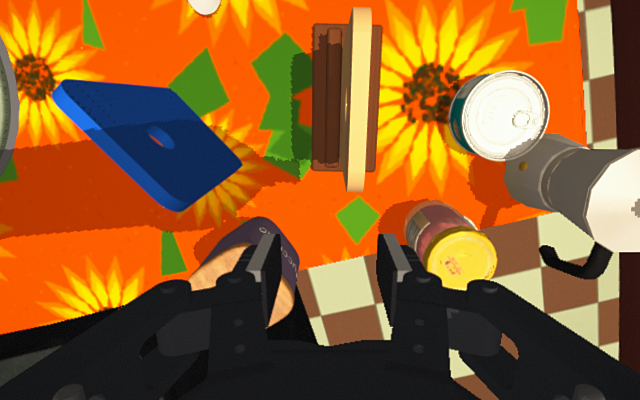

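The wrist view shows the board's top edge from about (362,8) to (356,190), with its middle at (360,99), as predicted from the top camera.

```bash
python3 - <<'E'
from h import *
im=cv2.imread('pics/w1.png').astype(int)
for r in (15,60,100,140,180):
    row=im[r,335:390]; br=np.where(row.min(1)>130)[0]; print(r,br.min()+335,br.max()+335, [tuple(c) for c in row[12:42:4].tolist()])
u=np.array([.970,-.242,0]);v=np.array([.242,.970,0])
L=atz('w1',(362,8),.173);R=atz('w1',(356,190),.173);print(L,R,(L+R)/2,np.linalg.norm(L-R),np.degrees(np.arctan2(*(L-R)[[1,0]])))
c=atz('w1',(360,99),.173); s=bot.observe(); d=c-s['position'];print(c,d@u/.25,d@v/.25)
E
```

```text
Traceback (most recent call last):
ValueError: zero-size array to reduction operation minimum which has no identity
```

```bash
python3 - <<'E'
from h import *
im=cv2.imread('pics/w1.png').astype(int)
for r in (15,60,100,140,180):
    print(r,[tuple(c) for c in im[r,346:382:3].tolist()])
u=np.array([.970,-.242,0]);v=np.array([.242,.970,0])
L=atz('w1',(362,8),.173);R=atz('w1',(356,190),.173);print(L,R,(L+R)/2,np.linalg.norm(L-R),np.degrees(np.arctan2(*(L-R)[[1,0]])))
c=atz('w1',(360,99),.173); s=bot.observe(); d=c-s['position'];print(c,d@u/.25,d@v/.25)
E
```

```text
15 [(0, 93, 252), (0, 91, 255), (54, 87, 119), (115, 203, 250), (116, 200, 248), (115, 200, 248), (113, 199, 248), (114, 200, 248), (119, 204, 248), (0, 90, 252), (0, 91, 252), (0, 92, 252)]
60 [(47, 80, 110), (46, 75, 105), (128, 217, 255), (145, 234, 252), (144, 234, 252), (144, 234, 252), (143, 234, 252), (145, 236, 252), (71, 124, 184), (41, 79, 150), (40, 74, 142), (40, 71, 135)]
100 [(83, 142, 198), (42, 67, 93), (145, 238, 255), (143, 234, 252), (144, 234, 252), (145, 235, 252), (144, 235, 252), (147, 244, 255), (37, 77, 147), (39, 74, 139), (41, 77, 146), (0, 202, 247)]
140 [(45, 70, 96), (112, 194, 245), (141, 232, 253), (141, 232, 253), (142, 232, 253), (141, 233, 253), (143, 236, 254), (43, 80, 149), (37, 75, 142), (38, 75, 139), (27, 79, 139), (0, 217, 253)]
180 [(42, 66, 89), (122, 212, 255), (121, 209, 251), (120, 209, 251), (120, 209, 251), (121, 209, 251), (44, 149, 253), (0, 97, 253), (0, 98, 253), (0, 96, 253), (0, 116, 253), (0, 168, 253)]
[ 0.49259129 -0.09531839  0.173     ] [ 0.46717153 -0.19323352  0.173     ] [ 0.47988141 -0.14427596  0.173     ] 0.10116093878262412 75.44671364317635
[ 0.48113013 -0.14155787  0.173     ] 0.06892387865091852 0.2764646240767433
```

Emit:
carry_out(targets=[[[0.137,0.034,0],[0,0,0],0.5],[[0.137,0.034,0],[0,0,0],0.5],[[0,0,0],[0,0,0],0.5],[[0,0,0.1],[0,0,0],0.5],[[0,0,0.1],[0,0,0],0.5],[[0,0,0.1],[0,0,0],0.5],[[0,0,0.038],[0,0,0],0.5],[[0,0,0],[0,0,0],0.5]])

```text
clock: 3.15
position: [0.4804, -0.1432, 0.3201]
tool_rot: [-3.141, 0.0, 1.326]
force: [0.1, 0.5, 0.5]
grip_width: 0.0422
```

Emit:
carry_out(targets=[[[0,0,0],[0,0,0],0.5],[[0,0,0],[0,0,0],0.5]])

```text
clock: 3.4
position: [0.4807, -0.1426, 0.3209]
tool_rot: [3.14, 0.0, 1.327]
force: [0.4, 0.3, -0.4]
grip_width: 0.0425
```

Now I'll close the fingers.

Emit:
carry_out(targets=[[[0,0,0],[0,0,0],0.0],[[0,0,0],[0,0,0],0.0],[[0,0,0],[0,0,0],0.0],[[0,0,0],[0,0,0],0.0],[[0,0,0],[0,0,0],0.0],[[0,0,0],[0,0,0],0.0]], force=50)

```text
clock: 4.15
position: [0.4808, -0.1424, 0.3206]
tool_rot: [3.141, 0.0, 1.327]
force: [-1.1, -0.5, 6.4]
grip_width: 0.0088
```

Emit:
carry_out(targets=[[[0,0,-0.03],[0,0,0],0.0],[[0,0,-0.05],[0,0,0],0.0],[[0,0,-0.08],[0,0,0],0.0],[[0,0,-0.08],[0,0,0],0.0],[[0,0,-0.068],[0,0,0],0.0],[[0,0,0],[0,0,0],0.0],[[0,0,0],[0,0,0],0.0]])

```text
clock: 5.03
position: [0.4804, -0.1425, 0.3969]
tool_rot: [-3.141, 0.0, 1.327]
force: [0.5, -0.2, -3.1]
grip_width: 0.0091
```

Emit:
carry_out(targets=[[[0.06,-0.025,0],[0,0,0],0.0],[[0.12,-0.03,0],[0,0,0],0.0],[[0.14,-0.03,0],[0,0,0],0.0],[[0.14,0,0],[0,0,0],0.0],[[0.14,0,0],[0,0,0],0.0],[[0.091,0,0],[0,0,0],0.0],[[0.04,0,0],[0,0,0],0.0],[[0,0,0],[0,0,0],0.0]])

```text
clock: 6.02
position: [0.5039, 0.0404, 0.3969]
tool_rot: [-3.141, 0.0, 1.328]
force: [-0.9, -0.3, -2.1]
grip_width: 0.0091
```

```bash
cat > cr.py <<'E'
from h import *
import sys
def both(tag):
    snap('scene','scene'+tag);snap('top','top'+tag);s=bot.observe();print(s['clock'],s['position'],s['tool_rot'],s['force'],s['grip_width'])
    a=cv2.imread(f'pics/top{tag}.png')[140:220,270:350]; b=cv2.imread(f'pics/scene{tag}.png')[160:240,260:340]
    cv2.imwrite(f'pics/c{tag}.png',np.hstack([cv2.resize(i,(400,400),interpolation=cv2.INTER_CUBIC) for i in(a,b)]))
both(sys.argv[1])
E
python3 cr.py 2
```

```text
6.125 [0.50385568 0.03931446 0.39700829] [-3.14124633e+00  5.15640158e-04  1.32639703e+00] [-1.57957771 -0.55597655 -3.03699992] 0.009231951025323181
```

View pics/c2.png

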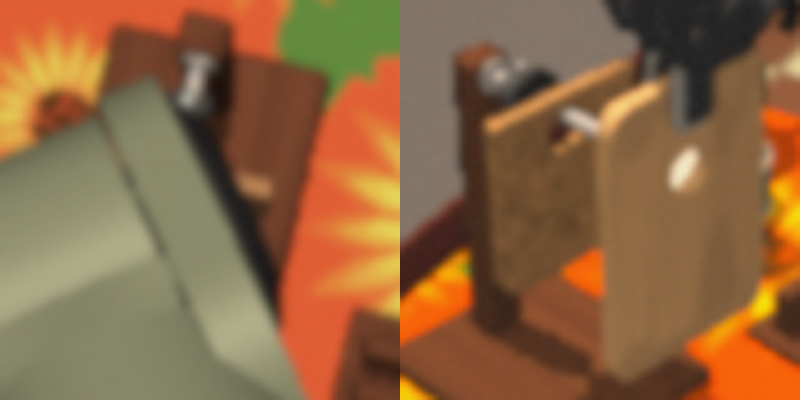

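Scene crop: the board is in hand with its eye at about crop (685,168), and the trivet hangs behind with the bar tip just hidden. Next I'll check the eye's and tip's offsets with the same scene camera.

```bash
python3 - <<'E'
from h import *
from scipy.spatial.transform import Rotation as R
s=np.load('pics/scene2.npz');b=bot.observe();M=R.from_euler('xyz',b['tool_rot']).as_matrix();v,u=M[:,0],M[:,1];print(u,v)
p=b['position']
px=(260+(285.5/5)-.5,160+(168.5/5)-.5)
o,d=ray('scene2',px);f=p-.005*u
e=o+d*((f-o)@u)/(d@u);print('eye',e,'lat',(e-p)@v,'below tcp',p[2]-e[2],'exp',.155-.008+.055)
im=cv2.imread('pics/scene0.png')[170:205,285:315];im3=cv2.imread('pics/scene2.png')[180:210,300:335]
cv2.imwrite('pics/c3.png',np.hstack([cv2.resize(im,(390,455),interpolation=cv2.INTER_CUBIC),cv2.resize(im3,(400,455),interpolation=cv2.INTER_CUBIC)]))
for n,q in(('tip',(.5426,.0302,.199)),):
    q=np.array(q);print(n,'rel p: u',(q-p)@u,'v',(q-p)@v,proj('scene0',q),proj('top0',q))
# tip by triangulation top/scene
o1,d1=ray('top0',(270+150.5/5-.5,135+293.5/5-.5));o2,d2=ray('scene0',(250+275.5/5-.5,155+157.5/5-.5))
A=np.c_[d1,-d2];t=np.linalg.lstsq(A,o2-o1,rcond=None)[0];print('tri',o1+d1*t[0],o2+d2*t[1])
E
```

```text
[ 9.70282753e-01 -2.41973676e-01 -3.46328049e-04] [ 2.41973485e-01  9.70282725e-01 -5.15640135e-04]
eye [0.50008073 0.04512229 0.20033416] lat 0.004823221585701022 below tcp 0.1966741276594985 exp 0.20199999999999999
tip rel p: u 0.039866976495808504 v 0.0006336000830663058 [305.57107866 186.56504382] [299.58734529 193.21779557]
tri [0.54252052 0.03010797 0.20043748] [0.54478528 0.03140424 0.2006847 ]
```

View pics/c3.png

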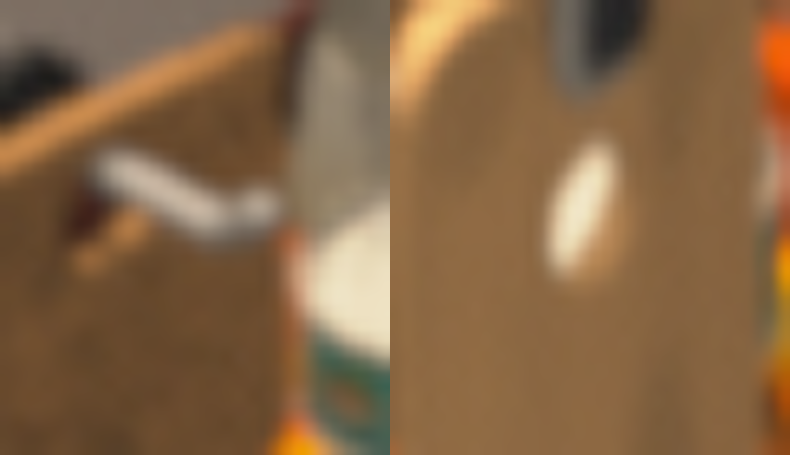

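```bash
python3 - <<'E'
from h import *
u=np.array([.9703,-.242,0]);v=np.array([.242,.9703,0]);p=bot.observe()['position'];f=p-.005*u;f[2]=.195
q0=proj('scene2',f);print('eye exp',q0,'bias',np.array([316.7,193.25])-q0)
print('tip bias',np.array([304.65,185.3])-proj('scene0',np.array([.5426,.0302,.199])))
J=np.array([(proj('scene2',f+.01*v)-q0)/10,(proj('scene2',f+[0,0,.01])-q0)/10,(proj('scene2',f+.01*u)-q0)/10]);print('px per mm v,z,u',J)
E
```

```text
eye exp [317.90791648 194.24780787] bias [-1.20791648 -0.99780787]
tip bias [-0.92107866 -1.26504382]
px per mm v,z,u [[-0.27831734  0.1513925 ]
 [-0.00244788 -0.33219888]
 [-0.27620133 -0.14658195]]
```

Eye and tip show the same pixel bias of about 1 px, so their relative positions hold: 40 mm ahead, 0.6 mm aside. Threading the eye over the tip.

Emit:
carry_out(targets=[[[0,0.03,0],[0,0,0],0.0],[[0,0.03,0],[0,0,0],0.0],[[0,0.03,0],[0,0,0],0.0],[[0,0.03,0],[0,0,0],0.0],[[0,0.03,0],[0,0,0],0.0],[[0,0.03,0],[0,0,0],0.0],[[0,0,0],[0,0,0],0.0]])

```text
clock: 7.0
position: [0.5481, 0.0291, 0.3971]
tool_rot: [-3.142, -0.0, 1.327]
force: [-0.6, 0.2, -1.4]
grip_width: 0.009
```

Emit:
carry_out(targets=[[[0,0.02,0],[0,0,0],0.0],[[0,0.02,0.004],[0,0,0],0.0],[[0,0.02,0.004],[0,0,0],0.0],[[0,0.01,0.004],[0,0,0],0.0],[[0,0,0],[0,0,0],0.0]])

```text
clock: 7.62
position: [0.5648, 0.0249, 0.394]
tool_rot: [-3.141, -0.0, 1.327]
force: [0.1, 0.0, -1.4]
grip_width: 0.0092
```

```bash
python3 cr.py 4
```

```text
7.725 [0.56466373 0.02498899 0.3941955 ] [-3.14147575e+00 -1.87086475e-06  1.32714134e+00] [-0.07190114 -0.33087144 -2.27729257] 0.009207567261447128
```

View pics/c4.png

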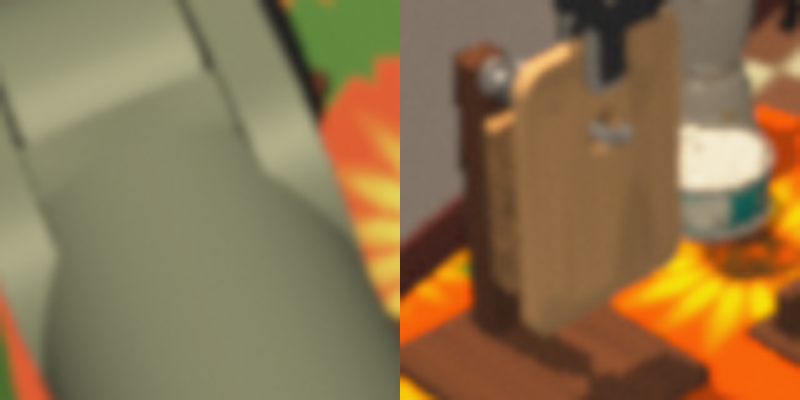

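The scene crop shows the bar tip sticking out through the board's eye at (612,130). Forces are only the board's weight. Lowering the board until the bar takes the weight.

Emit:
carry_out(targets=[[[0,0,0.012],[0,0,0],0.0],[[0,0,0.012],[0,0,0],0.0],[[0,0,0.012],[0,0,0],0.0],[[0,0,0],[0,0,0],0.0],[[0,0,0],[0,0,0],0.0]])

```text
clock: 8.35
position: [0.5648, 0.025, 0.3852]
tool_rot: [-3.142, 0.0, 1.327]
force: [1.4, 0.3, -1.0]
grip_width: 0.0091
```

Emit:
carry_out(targets=[[[0,0,0.004],[0,0,0],0.0],[[0,0,0],[0,0,0],0.0],[[0,0,0],[0,0,0],0.0]])

```text
clock: 8.72
position: [0.5647, 0.025, 0.3842]
tool_rot: [3.142, -0.0, 1.327]
force: [0.6, -0.5, -3.2]
grip_width: 0.0091
```

Emit:
carry_out(targets=[[[0,0,0.003],[0,0,0],0.0],[[0,0,0],[0,0,0],0.0],[[0,0,0],[0,0,0],0.0]])

```text
clock: 9.1
position: [0.5648, 0.025, 0.3835]
tool_rot: [3.141, -0.0, 1.327]
force: [-1.0, -0.6, -0.4]
grip_width: 0.009
```

Emit:
carry_out(targets=[[[0,0,0.003],[0,0,0],0.0],[[0,0,0],[0,0,0],0.0],[[0,0,0],[0,0,0],0.0]])

```text
clock: 9.48
position: [0.5648, 0.025, 0.3833]
tool_rot: [3.141, -0.0, 1.327]
force: [-3.1, -0.9, 8.6]
grip_width: 0.0088
```

Emit:
carry_out(targets=[[[0,0,0],[0,0,0],0.0],[[0,0,0],[0,0,0],0.0]])

```text
clock: 9.72
position: [0.5648, 0.025, 0.3833]
tool_rot: [3.141, -0.0, 1.327]
force: [-2.3, -1.1, 9.6]
grip_width: 0.0086
```

The board rests on the bar (contact felt at z≈0.383). I'll back off 0.75 mm to unload the hook, then slide toward the trivet.

Emit:
carry_out(targets=[[[0,0,-0.003],[0,0,0],0.0],[[0,0.012,0],[0,0,0],0.0],[[0,0.012,0],[0,0,0],0.0],[[0,0.012,0],[0,0,0],0.0],[[0,0.012,0],[0,0,0],0.0],[[0,0.012,0],[0,0,0],0.0],[[0,0,0],[0,0,0],0.0],[[0,0,0],[0,0,0],0.0]])

```text
clock: 10.72
position: [0.5795, 0.0212, 0.3835]
tool_rot: [3.141, -0.0, 1.327]
force: [1.5, -0.1, -0.7]
grip_width: 0.0087
```

Emit:
carry_out(targets=[[[0,0.006,0],[0,0,0],0.0],[[0,0.006,0],[0,0,0],0.0],[[0,0.004,0],[0,0,0],0.0],[[0,0.004,0],[0,0,0],0.0],[[0,0,0],[0,0,0],0.0]])

```text
clock: 11.35
position: [0.5842, 0.0201, 0.3834]
tool_rot: [-3.141, 0.0, 1.327]
force: [-3.1, 0.3, 2.4]
grip_width: 0.009
```

Emit:
carry_out(targets=[[[0,0,-0.001],[0,0,0],0.0],[[0,0,0],[0,0,0],0.0]])

```text
clock: 11.6
position: [0.5842, 0.0201, 0.3836]
tool_rot: [3.141, -0.0, 1.327]
force: [-1.2, 0.7, -2.5]
grip_width: 0.009
```

Emit:
carry_out(targets=[[[0,0.004,0],[0,0,0],0.0],[[0,0,0],[0,0,0],0.0],[[0,0,0],[0,0,0],0.0]])

```text
clock: 11.98
position: [0.5852, 0.0198, 0.3837]
tool_rot: [3.141, -0.0, 1.327]
force: [0.3, -0.3, -2.0]
grip_width: 0.0092
```

Emit:
carry_out(targets=[[[0,0.004,0],[0,0,0],0.0],[[0,0.004,0],[0,0,0],0.0],[[0,0,0],[0,0,0],0.0],[[0,0,0],[0,0,0],0.0]])

```text
clock: 12.48
position: [0.5871, 0.0194, 0.3837]
tool_rot: [3.141, -0.0, 1.327]
force: [-0.1, 0.2, -2.6]
grip_width: 0.0089
```

```bash
python3 cr.py 5
```

```text
12.575 [0.58710582 0.01938036 0.38373035] [ 3.14139837e+00 -7.17648130e-05  1.32706066e+00] [-0.06938491  0.1741312  -2.58615087] 0.00928943315691872
```

View pics/c5.png

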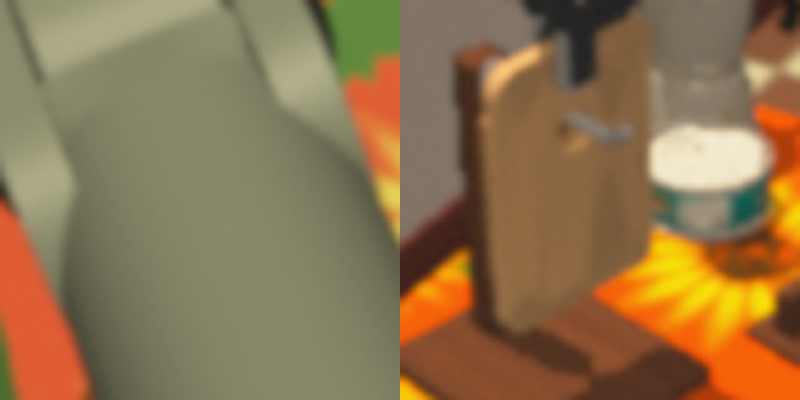

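The scene crop shows the board on the bar with its eye at (575,130) and the tip at (628,133). The trivet is hidden behind it. Pushing on in small steps.

Emit:
carry_out(targets=[[[0,0.004,0],[0,0,0],0.0],[[0,0.004,0],[0,0,0],0.0],[[0,0,0],[0,0,0],0.0],[[0,0,0],[0,0,0],0.0]])

```text
clock: 13.08
position: [0.589, 0.0189, 0.3837]
tool_rot: [3.141, -0.0, 1.327]
force: [-0.4, 0.6, -2.6]
grip_width: 0.0091
```

Emit:
carry_out(targets=[[[0,0.004,0],[0,0,0],0.0],[[0,0.002,0],[0,0,0],0.0],[[0,0,0],[0,0,0],0.0],[[0,0,0],[0,0,0],0.0]])

```text
clock: 13.58
position: [0.5905, 0.0186, 0.3837]
tool_rot: [3.142, -0.0, 1.327]
force: [-1.2, -0.1, -1.5]
grip_width: 0.0093
```

Emit:
carry_out(targets=[[[0,0.004,0],[0,0,0],0.0],[[0,0.002,0],[0,0,0],0.0],[[0,0,0],[0,0,0],0.0],[[0,0,0],[0,0,0],0.0]])

```text
clock: 14.08
position: [0.5919, 0.0182, 0.3837]
tool_rot: [3.142, -0.0, 1.327]
force: [-0.6, 0.3, -2.8]
grip_width: 0.0094
```

Emit:
carry_out(targets=[[[0,0.004,0],[0,0,0],0.0],[[0,0.002,0],[0,0,0],0.0],[[0,0,0],[0,0,0],0.0],[[0,0,0],[0,0,0],0.0]])

```text
clock: 14.58
position: [0.5934, 0.0178, 0.3837]
tool_rot: [3.142, -0.0, 1.327]
force: [-0.8, 1.0, -2.5]
grip_width: 0.0091
```

Emit:
carry_out(targets=[[[0,0.004,0],[0,0,0],0.0],[[0,0.004,0],[0,0,0],0.0],[[0,0,0],[0,0,0],0.0],[[0,0,0],[0,0,0],0.0]])

```text
clock: 15.08
position: [0.5954, 0.0173, 0.3837]
tool_rot: [3.141, -0.0, 1.327]
force: [-0.1, 0.1, -2.0]
grip_width: 0.0089
```

Emit:
carry_out(targets=[[[0,0.004,0],[0,0,0],0.0],[[0,0.002,0],[0,0,0],0.0],[[0,0,0],[0,0,0],0.0],[[0,0,0],[0,0,0],0.0]])

```text
clock: 15.58
position: [0.5966, 0.017, 0.3837]
tool_rot: [-3.141, 0.0, 1.327]
force: [-4.0, 0.2, -0.1]
grip_width: 0.0091
```

Emit:
carry_out(targets=[[[0,0,0],[0,0,0],0.0],[[0,0,0],[0,0,0],0.0]])

```text
clock: 15.82
position: [0.5967, 0.017, 0.3837]
tool_rot: [-3.141, 0.0, 1.327]
force: [-5.1, 0.3, 0.4]
grip_width: 0.0092
```

Emit:
carry_out(targets=[[[0,0.002,0],[0,0,0],0.0],[[0,0,0],[0,0,0],0.0],[[0,0,0],[0,0,0],0.0]])

```text
clock: 16.2
position: [0.5971, 0.0169, 0.3837]
tool_rot: [-3.141, 0.0, 1.327]
force: [-5.8, 0.9, 0.5]
grip_width: 0.0092
```

Emit:
carry_out(targets=[[[0,0.002,0],[0,0,0],0.0],[[0,0,0],[0,0,0],0.0],[[0,0,0],[0,0,0],0.0]])

```text
clock: 16.58
position: [0.5975, 0.0168, 0.3837]
tool_rot: [-3.141, 0.0, 1.327]
force: [-7.0, 0.5, 2.2]
grip_width: 0.009
```

Emit:
carry_out(targets=[[[0,0.001,0],[0,0,0],0.0],[[0,0,0],[0,0,0],0.0],[[0,0,0],[0,0,0],0.0]])

```text
clock: 16.95
position: [0.5977, 0.0168, 0.3837]
tool_rot: [-3.141, 0.0, 1.327]
force: [-6.8, 1.1, 3.4]
grip_width: 0.0093
```

Emit:
carry_out(targets=[[[0,0.002,-0.001],[0,0,0],0.0],[[0,0,0],[0,0,0],0.0],[[0,0,0],[0,0,0],0.0]])

```text
clock: 17.32
position: [0.5981, 0.0167, 0.3837]
tool_rot: [-3.14, 0.0, 1.327]
force: [-7.8, 1.4, 0.7]
grip_width: 0.0087
```

Emit:
carry_out(targets=[[[0,0,0],[0,0,0],0.0]])

```text
clock: 17.45
position: [0.5981, 0.0167, 0.3837]
tool_rot: [-3.14, 0.0, 1.327]
force: [-9.0, 1.0, 0.6]
grip_width: 0.0088
```

About 8.5 N felt over roughly 2 mm of travel, so the buffer has yielded. Next I ease off by about 1.75 mm, then open slowly.

Emit:
carry_out(targets=[[[0,-0.003,0],[0,0,0],0.0],[[0,-0.004,0],[0,0,0],0.0],[[0,0,0],[0,0,0],0.0],[[0,0,0],[0,0,0],0.0]])

```text
clock: 17.95
position: [0.5968, 0.0169, 0.3838]
tool_rot: [-3.141, 0.0, 1.327]
force: [-2.7, 0.4, -4.4]
grip_width: 0.0093
```

Emit:
carry_out(targets=[[[0,0,0],[0,0,0],0.14],[[0,0,0],[0,0,0],0.17],[[0,0,0],[0,0,0],0.2],[[0,0,0],[0,0,0],0.24],[[0,0,0],[0,0,0],0.28],[[0,0,0],[0,0,0],0.3],[[0,0,0],[0,0,0],0.3]], force=20)

```text
clock: 18.82
position: [0.5968, 0.017, 0.3839]
tool_rot: [-3.142, -0.0, 1.327]
force: [-0.5, 0.8, -0.2]
grip_width: 0.0254
```

```bash
python3 - <<'E'
from h import *
s=bot.observe();print(s['position'],s['tool_rot'],s['force'],s['grip_width'])
snap('scene','scene6');snap('wrist','w6')
b=cv2.imread('pics/scene6.png')[160:240,260:340]
cv2.imwrite('pics/c6.png',np.hstack([cv2.resize(b,(400,400),interpolation=cv2.INTER_CUBIC),cv2.imread('pics/w6.png')[:,160:560]]))
E
```

```text
[0.59675761 0.01700892 0.38393337] [-3.14153253e+00 -3.56640450e-05  1.32709707e+00] [-0.54182773  0.83453026 -0.19179593] 0.025433427081201773
```

View pics/c6.png

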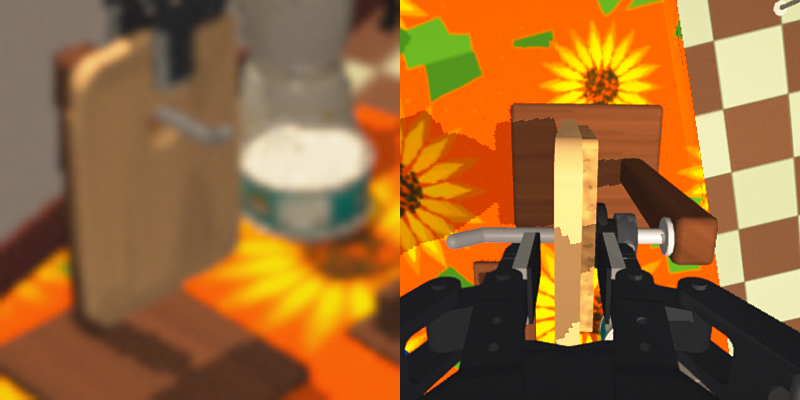

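The board hangs free between the open pads (wrist, centre (575,240)), with the trivet directly behind it at the buffer. Retreating straight up.

Emit:
carry_out(targets=[[[0,0,-0.02],[0,0,0],0.3],[[0,0,-0.05],[0,0,0],0.3],[[0,0,-0.08],[0,0,0],0.3],[[0,0,-0.12],[0,0,0],0.3],[[0,0,-0.15],[0,0,0],0.3],[[0,0,-0.1],[0,0,0],0.3],[[0,0,0],[0,0,0],0.3],[[0,0,0],[0,0,0],0.3]])

```text
clock: 19.92
position: [0.5966, 0.017, 0.5138]
tool_rot: [-3.141, 0.0, 1.327]
force: [-0.1, 0.8, -0.2]
grip_width: 0.026
```

```bash
python3 - <<'E'
from h import *
s=bot.observe();print(s['clock'],s['position'],s['force'])
snap('scene','scene7');snap('wrist','w7')
b=cv2.imread('pics/scene7.png')[150:270,240:360]
cv2.imwrite('pics/c7.png',np.hstack([cv2.resize(b,(400,400),interpolation=cv2.INTER_CUBIC),cv2.imread('pics/w7.png')[:,160:560]]))
E
```

```text
19.925 [0.59658119 0.01697218 0.51382417] [-0.14682128  0.8441569  -0.21665157]
```

View pics/c7.png

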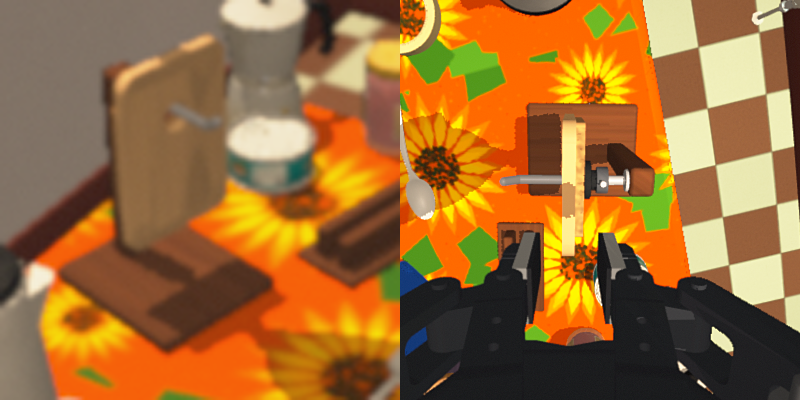

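Both hang side by side at the buffer, the holder is empty, and the bystanders are where they were. Handing in.

```bash
python3 -c "
from h import *
print(job.job_done())"
```

```text
the job is handed in; nothing more can be done
None
```

The wooden board now hangs by its eye on the hook, in front of the cork trivet, with both close together at the rubber buffer. I handed the job in at about 20 s of the 53 s allowed.

- **Push:** I slid the board and trivet back along the bar in small steps. The resistance rose to 8–9 N over about 2 mm, so the buffer gave a little. I then eased off about 1.75 mm, opened the fingers and went straight up.
- **Load on the hook:** While finding where the board rests, I pressed down with up to about 12 N for a moment, counting the board's weight, then backed off. During the push it was about 6 N at most.
- **Last checks:** The last pictures show the board and trivet hanging clear of the gripper, with the holder empty. The tin, moka pot and jar look where they were, and I saw nothing disturbed. The force at the end was near zero.
- **Disagreements:** The scene camera was about 1 pixel (roughly 3 mm) off from the top camera and the arm's own position. The error was the same for the eye and the hook tip, so it cancelled out. Force readings scattered by about 1 N, so the push force is only known to about that.
- **Not measured:** I did not measure the final gap between board and trivet. In the wrist pictures they look in contact or nearly so.

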